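# Chisel into the honing cradle

## Task

Get the cold chisel ready for honing. Lay it along the sloping cradle, in the notches of both saddles, with its struck head down against the stop at the low end and its wide cutting edge at the high end; then swing the keeper all the way round across the chisel to hold it there. Leave the stone flakes and the marker where they lie.

Things in the scene. Friction and masses are not known exactly. Their poses are not given: they have to be found in the camera images.
- chisel: Dark cold chisel lying flat, 150 mm long, loose, 0.18 kg: octagonal shank 15 mm across flats, flattened at one end into a cutting edge 22 mm wide; the other end is the blunt struck head. Origin at its underside; own y runs along it to the head; long axis at own z = 8 mm. Full shank from y = -15 to 62 mm, head's end face at y = 72, edge at -75. Centre of mass near y = 5 mm.
- chisel_head (a point): Centre of the end face of the chisel's struck head.
- chisel_edge (a point): Point on the chisel's long axis 138 mm from the head's end face, just behind the cutting edge.
- cradle: The honing cradle: plywood foot board 176 x 90 x 10 mm, fixed to the bench, carrying a tilted aluminium bed with two steel saddles. Origin at the centre of the underside; own x runs along it towards the high end.
- bed: Tilted bed of the cradle, fixed, sloping 20 degrees. Origin: middle of the stop's face, level with the flat bottoms of the notches. Own x runs up the slope from the stop, y to the left across it, z square to it. A chisel lying home has its long axis along x at y = 0, z = 7.5 mm, head's end face at x = 0. The stop is an upright plate 44 mm wide, 8 mm thick, rising to z = 16 mm.
- lower_saddle (a point): Middle of the flat notch bottom of the lower saddle (bed x = 18 mm). Each saddle is a steel block 12 mm thick along the slope with a V notch: flat bottom 12 mm wide at bed z = 0, 45-degree sides rising to z = 13 mm, 49 mm wide over all.
- upper_saddle (a point): The same point of the upper saddle (bed x = 96 mm). Between the saddles is a free gap of 66 mm with its floor at bed z = -20 mm, room for the fingers.
- keeper (a joint): Angle of the keeper, rad: 0 = fully open, pointing up the slope and outward to the left; 0.5 = pointing straight up the slope beside the chisel's place; it turns clockwise seen from above; 2.07 = closed (end stop), lying square across the chisel at the upper saddle. Stays where it is left.
- keeper_pivot (a point): Top of the keeper arm on its pivot axis, which is square to the bed and stands at bed x = 96, y = 29 mm. The arm is a flat steel bar 12 mm wide and 6 mm thick, its underside 18 mm and its top 24 mm above the bed's z = 0 (the pivot hub's screw reaches 28 mm).
- keeper_knob (a point): Middle of the top end of the black upright knob on the keeper's arm, 54 mm from the pivot axis: a round pin of 11 mm diameter and 26 mm height, standing square to the bed from bed z = 24 to 50 mm. With the keeper closed it stands at bed x = 96, y = -25 mm.
- flake_a: Loose stone flake 43 x 68 x 14 mm on the bench to the right of the cradle, to be left alone. Origin at its underside.
- flake_b: Loose stone flake 38 x 58 x 13 mm on the bench to the right of the cradle, farther off, to be left alone. Origin at its underside.
- flake_c: Small loose stone flake 32 x 46 x 8 mm on the bench left of the cradle's far end, to be left alone. Origin at its underside.
- marker: Loose black felt marker 128 mm long, 14 mm thick, on the bench to the right of the cradle near the front edge, to be left alone. Origin at its underside.

How it is judged:
On the way, in this order (a step that is already met when the one before it is completed fails the run):
1. The chisel lies in both saddles with its head against the stop, while the keeper is still open (x of chisel_head in the frame of bed between -0.004 and 0.006 m and y of chisel_head in the frame of bed between -0.005 and 0.005 m and z of chisel_head in the frame of bed between 0.0035 and 0.0115 m and y of chisel_edge in the frame of bed between -0.008 and 0.008 m and z of chisel_edge in the frame of bed between 0.0015 and 0.0135 m and value of joint keeper below 1 rad), for 0.2 s.
2. The keeper is swung closed across the chisel (value of joint keeper above 1.9 rad), for 0.2 s.
At the end, for the whole second after the job is handed in: The chisel rests in both notches, head within 6 mm of the stop, edge at the high end: head's centre within 5 mm sideways and 4 mm in height of its place, edge end within 8 mm sideways and 6 mm in height. Keeper closed beyond 1.9 rad (of 2.07); all at rest (x of chisel_head in the frame of bed between -0.004 and 0.006 m and y of chisel_head in the frame of bed between -0.005 and 0.005 m and z of chisel_head in the frame of bed between 0.0035 and 0.0115 m and y of chisel_edge in the frame of bed between -0.008 and 0.008 m and z of chisel_edge in the frame of bed between 0.0015 and 0.0135 m and value of joint keeper above 1.9 rad and linear speed of chisel below 0.02 m/s and velocity of joint keeper below 0.1 rad/s); the robot touches nothing.
It fails at once if A stone flake or the marker is moved by more than 30 mm (distance of any of flake_a, flake_b, flake_c, marker from where it was at the start of the episode above 0.03 m).
It also fails if it takes over 48 s, if anything falls off the work surface, if the arm or the gripper's body presses on something with over 40 N, if the wrist force passes 120 N, or if a joint passes its speed limit or range.

## Robot

A 6-joint arm with a two-finger parallel gripper is mounted at the origin on a cart in front of the work surface, level with it; the furniture and walls round the work are solid. World frame = base frame: x ahead of the robot, y to its left, z up, the work surface at z = 0. Lengths are in m, angles in rad, forces in N, time in s.
With the tool pointing down it reaches from about 0.275 to 0.825 m from the base axis. Payload 4.9 kg.
Tool frame: the origin (TCP) lies midway between the tips of the shut fingers; the grasp point (between the pads) lies 19 mm behind it (bot.grip_depth is the distance from the TCP to the grasp point, in m); z points along the fingers, y is the line along which they close (so a half turn about z gives the same grasp; the last joint's range is limited). The gripper opens to 85 mm and grips with 20 to 120 N. Pads are 22 mm wide; open, the fingers measure 114 mm over their backs; the gripper's body (76 mm by 85 mm) begins 54 mm behind the grasp point. The pads swing forward as they close: fully open they stand 13 mm farther back than shut.
Start: joints at [-0.134, 0.326, -0.193, 1.052, 0, 1.437], TCP at [0.55, 0, 0.231] pointing down, gripper open.
Joint ranges: [-2.65, 2.65], [-0.97, 1.79], [-1.3, 1.35], [-1.93, 2.1], [-1.47, 1.37], [-3.14, 3.14]. Speed limits (rad/s): [2.57, 2.57, 3.14, 3.14, 3.14, 3.14].

## Interface

Orientations are given as a unit quaternion [w, x, y, z].
In Python, from cell import bot gives the robot as it stands. Calls block until the motion is done:
- bot.move_pose(position, orientation): joint-space move of the TCP to a pose.
- bot.move_linear(position, speed=0.15, rotation=None, until_force=None): straight line of the TCP; rotation=None keeps the orientation; speed is the mean speed in m/s. With until_force (N) it stops when the force on the tool has changed by that much, and returns True; else False.
- bot.goto_joints(angles): joint-space move.
- bot.set_gripper(opening, grasp_force=None): opening from 0.0 (shut) to 1.0 (fully open); grasp_force is the grip in N (None keeps the last); returns when the fingers have stopped.
- bot.wait(seconds).
- bot.solve_ik(position, orientation): joint angles nearest the present ones, or None.
- bot.camera(name): name is "scene" or "side" or "wrist"; returns the picture (420x560x3 uint8, red, green, blue); there is no depth.
- bot.calibration(name): a dict with "mtx" (3x3 intrinsics, pixels), "k1" (the pictures are not rectified: a ray, as slopes to the right and down, at radius r is drawn at 1 + k1 r^2 times it, then the intrinsics apply), "extrinsics" (4x4, takes a point from world to camera coordinates); the wrist camera has in their place "hand_eye" (4x4, takes a point from camera to tool coordinates, whose origin is the TCP and whose axes are the flange's). Camera axes: x right, y down, z forward; pixel columns grow to the right and rows downward; lengths in m; the calibration is good to about 2 mm. A picture is of the moment at which its call begins: read the wrist's pose just before it. calibration takes no time and is no camera call.
A pose or a line that the arm cannot do raises bot.PlanningError and nothing moves.
- bot.close_job(): hands the job in; it is judged then, once.
Trained networks look in the newest picture that a camera, given by its name, has taken for a name from the list of things; names that differ only in an ending like _2 or _b are one class to them, and where a whole thing is asked for, a point or a joint stands for the part that bears it (a point fixed in the world has none). Each returns a list of dicts, best first, with "confidence" (0 to 1); they miss things now and then, are a little off and sometimes report something else, mostly with a low value. They report only what shows in the picture. A call takes as long as a camera call.
- bot.search_frame(camera, thing): "bbox" ([left, top, width, height] in pixels, round what is visible of it).
Readings, each from a call of its own:
- bot.read_clock(): time.
- bot.read_joint_positions(): joint angles.
- bot.read_joint_vel(): joint speeds.
- bot.read_joint_efforts(): joint torques, N m.
- bot.read_position(): TCP position.
- bot.read_tool_rot(): TCP orientation.
- bot.read_ft_force(): force on the tool from outside, world axes, zero at the start.
- bot.read_moment(): the same for the moment, N m.
- bot.read_gripper_width(): opening from 0.0 (shut) to 1.0 (fully open).
- bot.read_finger_force(): force on a finger pad.
Only numpy, scipy, OpenCV 4.12 (cv2) and the standard library are available. Lean on these libraries where they do the work, as an engineer would, in place of code of your own. Each camera call takes 0.05 s, during which the arm holds its last target. There are 200 camera calls.

## Working session

There is one attempt and no reset: what is moved stays moved. The work goes in short steps, each a Python script; the robot and the scene stay as the last script left them, time stands still between calls to the robot, and variables do not carry over. Pictures are saved under pics/ and viewed, at most 10 in all, crops included, and the job is handed in when it is done.

```bash
ls; mkdir -p pics; python3 - <<'E'
from cell import bot
import cv2,numpy as np
for n in ("scene","side","wrist"):
    p=bot.read_position();R=bot.read_tool_rot()
    im=bot.camera(n);cv2.imwrite(f"pics/{n}0.png",im[:,:,::-1])
    c=bot.calibration(n);print(n,{k:np.round(v,4).tolist() for k,v in c.items()})
    for t in ("chisel","cradle","bed","keeper","keeper_knob","flake_a","flake_c","marker"):
        print(t,[(d["bbox"],round(d["confidence"],2)) for d in bot.search_frame(n,t)[:2]])
print(p,R,bot.read_clock())
E
```

```text
pics
scene {'mtx': [[395.7412, 0.0, 280.3542], [0.0, 395.7412, 201.1443], [0.0, 0.0, 1.0]], 'k1': 0.0151, 'extrinsics': [[-0.733, -0.6803, -0.0004, 0.435], [-0.5386, 0.5807, -0.6105, 0.3287], [0.4155, -0.4473, -0.792, 0.7013], [0.0, 0.0, 0.0, 1.0]]}
chisel [([217.4, 248.8, 40.6, 52.4], 0.74), ([337.7, 166.9, 20.3, 15.2], 0.57)]
cradle [([242.0, 167.5, 82.6, 77.3], 0.66)]
bed [([241.6, 165.3, 71.7, 70.1], 0.77)]
keeper [([244.4, 167.4, 27.8, 28.9], 0.71)]
keeper_knob [([245.4, 166.4, 22.0, 29.0], 0.57)]
flake_a [([308.7, 150.8, 21.2, 14.2], 0.73), ([338.2, 165.7, 21.8, 17.0], 0.49)]
flake_c [([308.7, 150.8, 21.2, 14.2], 0.73), ([338.2, 165.7, 21.8, 17.0], 0.49)]
marker [([332.3, 185.4, 37.4, 32.6], 0.49)]
side {'mtx': [[437.419, 0.0, 284.34], [0.0, 437.419, 205.4354], [0.0, 0.0, 1.0]], 'k1': -0.0135, 'extrinsics': [[-0.646, 0.7633, -0.0096, 0.338], [0.6329, 0.5286, -0.5658, -0.2941], [-0.4268, -0.3716, -0.8245, 1.1721], [0.0, 0.0, 0.0, 1.0]]}
chisel [([324.3, 254.5, 61.5, 52.2], 0.71)]
cradle [([228.6, 202.2, 84.2, 80.7], 0.6)]
bed [([243.5, 200.0, 59.5, 60.7], 0.73), ([267.6, 301.8, 
[... 409 characters left out ...]
 -0.036, 'hand_eye': [[-0.0011, -0.9452, -0.3264, 0.0844], [1.0, -0.0011, -0.0001, -0.0006], [-0.0003, -0.3264, 0.9452, -0.1437], [0.0, 0.0, 0.0, 1.0]]}
chisel []
cradle [([213.9, 109.5, 202.5, 101.2], 0.57)]
bed [([229.7, 124.7, 186.3, 84.6], 0.73)]
keeper [([327.2, 124.4, 90.8, 28.0], 0.67), ([212.4, 216.2, 10.4, 98.5], 0.4)]
keeper_knob [([328.4, 124.8, 91.4, 29.3], 0.95)]
flake_a [([242.5, 298.4, 51.0, 28.0], 0.9), ([310.4, 293.3, 48.6, 29.0], 0.84)]
flake_c [([242.5, 298.4, 51.0, 28.0], 0.9), ([310.4, 293.3, 48.6, 29.0], 0.84)]
marker [([210.9, 215.2, 14.2, 98.3], 0.85)]
[5.50010424e-01 4.64592859e-06 2.31289007e-01] [ 6.21360634e-07  7.07108413e-01  7.07105150e-01 -6.90137041e-06] 1.35
```

```bash
python3 - <<'E'
import cv2,numpy as np
a=cv2.imread("pics/scene0.png")[130:330,190:390];b=cv2.imread("pics/side0.png")[150:350,190:390]
cv2.imwrite("pics/ab.png",np.hstack([cv2.resize(a,(400,400),interpolation=2),cv2.resize(b,(400,400),interpolation=2)]))
E
```

```text
(no output)
```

View pics/ab.png

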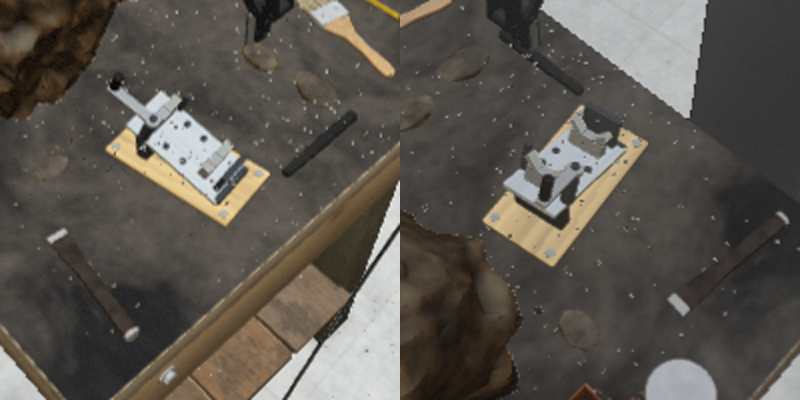

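View pics/wrist0.png

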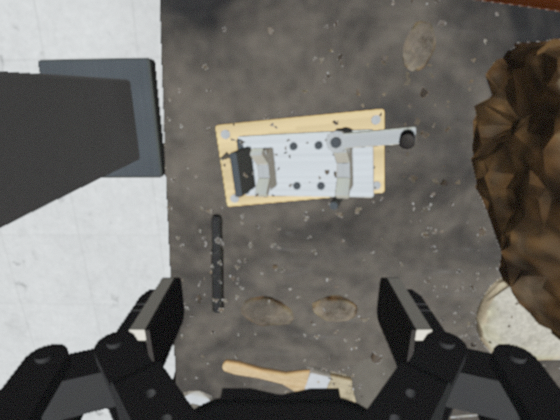

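The cradle's low end (stop) faces the robot, with the keeper open and pointing up the slope. The chisel lies to the left (+y): bright edge at scene (218,248) and side (329,301), head at scene (255,296) and side (381,258). The board corners in the wrist view are (216,126), (384,109), (385,193) and (228,207).

```bash
cat > h.py <<'E'
import numpy as np,cv2
from cell import bot
from scipy.spatial.transform import Rotation as Ro
def rot(q): return Ro.from_quat([q[1],q[2],q[3],q[0]]).as_matrix()
def quat(M):
    q=Ro.from_matrix(M).as_quat(); return [q[3],q[0],q[1],q[2]]
def cam(n,p=None,q=None):
    c=bot.calibration(n)
    if n=="wrist":
        T=np.eye(4);T[:3,:3]=rot(q);T[:3,3]=p;T=T@c["hand_eye"]
    else: T=np.linalg.inv(c["extrinsics"])
    return c["mtx"],c["k1"],T
def back(px,z,C):
    m,k,T=C; d=np.array([k,0,0,0],float)
    u=cv2.undistortPoints(np.array(px,float).reshape(-1,1,2),m,d).reshape(-1,2)
    r=np.c_[u,np.ones(len(u))]@T[:3,:3].T
    z=np.broadcast_to(z,len(u))
    return T[:3,3]+r*((z-T[2,3])/r[:,2])[:,None]
def proj(P,C):
    m,k,T=C;E=np.linalg.inv(T)
    return cv2.projectPoints(np.array(P,float).reshape(-1,3),cv2.Rodrigues(E[:3,:3])[0],E[:3,3],m,np.array([k,0,0,0],float))[0].reshape(-1,2)
E
python3 - <<'E'
from h import *
W=cam("wrist",[.55,0,.2313],[0,.70711,.70711,0])
S=cam("scene");D=cam("side")
print("scene e,h",back([[218.5,248],[255.5,296.5]],.008,S).round(4).tolist())
print("side",back([[329,301.5],[381.5,258.5]],.008,D).round(4).tolist())
b=back([[216,126],[384,109],[385,193],[228,207]],.01,W);print(b.round(4).tolist())
print([np.linalg.norm(b[i]-b[(i+1)%4]).round(4) for i in range(4)])
s=back(np.array([[107,150],[227,224],[270,174]])/2+[190,130],.01,S);print("scene board L-far,L-near,R-near",s.round(4).tolist())
E
```

```text
scene e,h [[0.6082, 0.183, 0.008], [0.4689, 0.2077, 0.008]]
side [[0.6086, 0.1844, 0.008], [0.4663, 0.2107, 0.008]]
[[0.4828, 0.0498, 0.01], [0.6559, 0.0668, 0.01], [0.6655, -0.0229, 0.01], [0.491, -0.0391, 0.01]]
[np.float64(0.1739), np.float64(0.0902), np.float64(0.1753), np.float64(0.0892)]
scene board L-far,L-near,R-near [[0.652, 0.065, 0.01], [0.4812, 0.046, 0.01], [0.489, -0.0389, 0.01]]
```

```bash
cat >> h.py <<'E'
def Rz(a): return Ro.from_euler('z',a).as_matrix()
def tool(yaw,s,pitch=0.):
    """tool z = -normal of a surface sloping up by pitch along yaw; tool x = s * up-slope direction"""
    B=Rz(yaw)@Ro.from_euler('y',-pitch).as_matrix()
    return np.c_[s*B[:,0],-s*B[:,1],-B[:,2]]
E
python3 - <<'E'
from h import *
d=np.deg2rad
for s in (1,-1):
    print(s,"chisel",bot.solve_ik([.525,.199,.003],quat(tool(d(-10.4),s))),
     "\nplace",bot.solve_ik([.56,.012,.06],quat(tool(d(5.5),s,d(20)))))
# keeper rotation: tool y along motion
from math import *
O=np.array([.574,.0137,0])-Rz(d(5.5))@[.075,0,0]+[0,0,.03]
B=Rz(d(5.5))@Ro.from_euler('y',-d(20)).as_matrix()
for s in (1,-1):
  for a in (0,.5,1,1.5,2.07):
    t=.5-a; P=O+B@[.096+.054*cos(t),.029+.054*sin(t),.03]
    M=np.c_[s*B@[cos(t),sin(t),0],-s*B@[-sin(t),cos(t),0],-B[:,2]]
    j=bot.solve_ik(P,quat(M)); print(s,a,P.round(3),None if j is None else np.round(j,2))
E
```

```text
1 chisel [ 0.23084699  0.59765273 -0.42373662  0.54940698  0.         -2.72923142] 
place [-0.15739743  0.35061044 -0.77367693  0.10774395  0.08584563  2.9028923 ]
-1 chisel [ 0.23084699  0.59765273 -0.42373662  0.54940698  0.          0.41236123] 
place [-0.15739743  0.35061044 -0.77367693  0.10774395  0.08584563 -0.23870036]
1 0 [0.618 0.073 0.107] [-0.02  0.36 -0.58  0.28  0.04  2.53]
1 0.5 [0.627 0.048 0.109] [-0.07  0.37 -0.56  0.3   0.06  2.99]
1 1 [0.623 0.022 0.107] [-0.12  0.36 -0.57  0.29  0.07 -2.84]
1 1.5 [0.608 0.    0.101] [-0.17  0.35 -0.62  0.27  0.09 -2.39]
1 2.07 [ 0.581 -0.011  0.091] [-0.2   0.33 -0.69  0.22  0.1  -1.85]
-1 0 [0.618 0.073 0.107] [-0.02  0.36 -0.58  0.28  0.04 -0.61]
-1 0.5 [0.627 0.048 0.109] [-0.07  0.37 -0.56  0.3   0.06 -0.15]
-1 1 [0.623 0.022 0.107] [-0.12  0.36 -0.57  0.29  0.07  0.3 ]
-1 1.5 [0.608 0.    0.101] [-0.17  0.35 -0.62  0.27  0.09  0.75]
-1 2.07 [ 0.581 -0.011  0.091] [-0.2   0.33 -0.69  0.22  0.1   1.29]
```

```bash
python3 - <<'E'
from h import *
d=np.deg2rad
out=[]
for i,(p,M) in enumerate([([.574,-.04,.17],rot([0,.70711,.70711,0])),([.53,.185,.15],tool(d(-10.4),1)) ]):
    bot.move_pose(p,quat(M))
    P=bot.read_position();q=bot.read_tool_rot();im=bot.camera("wrist")
    np.savez(f"v{i}.npz",p=P,q=q);cv2.imwrite(f"pics/v{i}.png",im[:,:,::-1])
    for t in ("chisel","cradle","keeper_knob"): print(t,[(x["bbox"],round(x["confidence"],2)) for x in bot.search_frame("wrist",t)[:1]])
    print(P,q)
print(bot.read_clock())
a=cv2.imread("pics/v0.png");
E
```

```text
chisel []
cradle [([170.9, 61.7, 255.7, 124.6], 0.67)]
keeper_knob [([303.6, 60.5, 123.8, 44.9], 0.83)]
[ 0.57320411 -0.04021933  0.168928  ] [-1.28366481e-03  7.07499683e-01  7.06712219e-01 -6.24652203e-04]
chisel [([249.4, 96.2, 32.8, 170.7], 0.56)]
cradle [([405.6, 0.1, 154.4, 219.3], 0.77)]
keeper_knob [([487.1, 0.0, 41.5, 101.6], 0.65)]
[0.5300418  0.18490859 0.1500106 ] [-6.25951932e-07  9.95871201e-01 -9.07774785e-02  1.02592380e-05]
5.5917
```

View pics/v0.png

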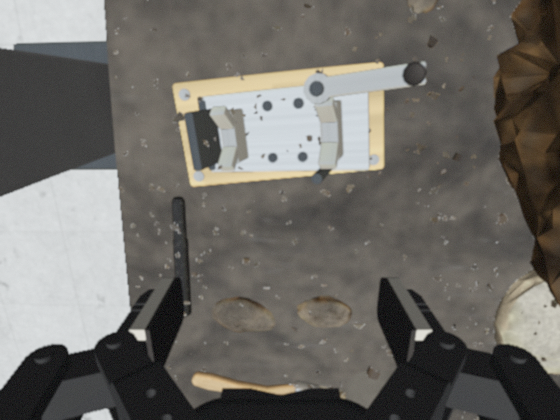

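View pics/v1.png

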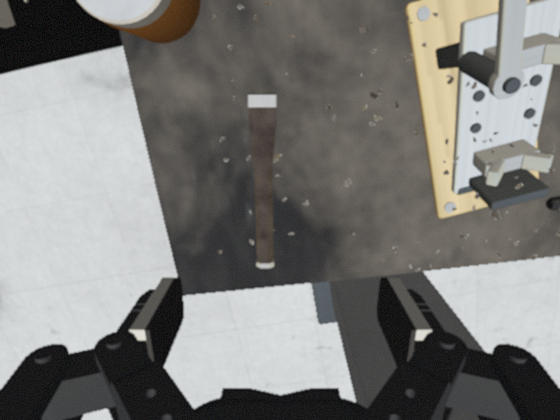

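v0 shows the cradle from above, with the stop at left (200,138), the pivot at (316,88) and the knob at (414,72). v1 shows the chisel with its edge at (262,97) and head at (265,266). I'll enlarge the cradle to measure the bed.

```bash
python3 - <<'E'
import cv2
a=cv2.imread("pics/v0.png")[50:200,170:435];cv2.imwrite("pics/c0.png",cv2.resize(a,None,fx=3,fy=3,interpolation=cv2.INTER_CUBIC))
a=cv2.imread("pics/v1.png")[0:220,400:560];cv2.imwrite("pics/c1.png",cv2.resize(a,None,fx=2.7,fy=2.7,interpolation=cv2.INTER_CUBIC))
E
```

```text
(no output)
```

View pics/c0.png

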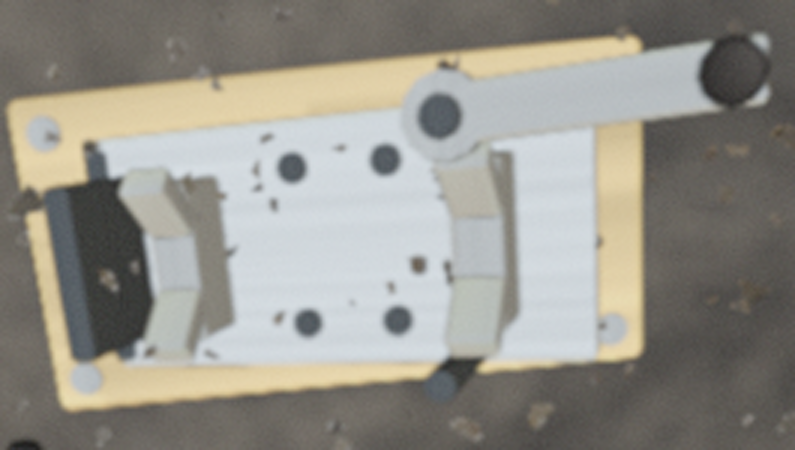

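View pics/c1.png

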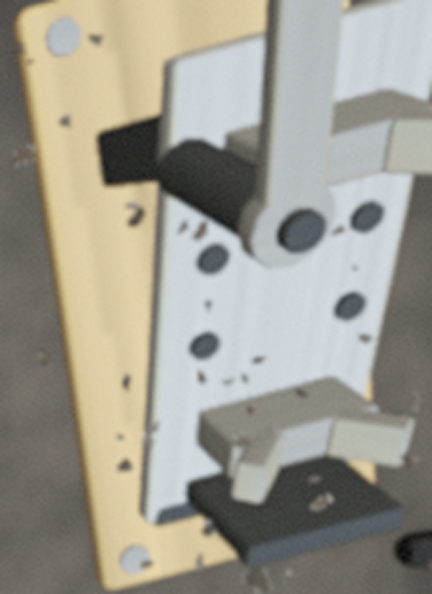

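c0 shows the flat notch bottoms centred at (174,264) and (477,246), the stop's top uphill edge from (70,190) to (97,355), the pivot screw at (440,116) and the knob top at (735,70). c1 shows the pivot at (301,230), the lower flat at (303,441) and the stop edge from (247,545) to (403,508). Next I fit the bed pose.

```bash
cat > fit.py <<'E'
from h import *
from scipy.optimize import least_squares
V=[np.load(f"v{i}.npz") for i in (0,1)];C=[cam("wrist",v["p"],v["q"]) for v in V]
c0=lambda u,v:(u/3+170-.33,v/3+50-.33)
c1=lambda u,v:(u/2.7+400-.3,v/2.7-.3)
obs=[(0,(18,0,0),c0(174,264)),(0,(96,0,0),c0(477,246)),(0,(0,22,16),c0(70,190)),(0,(0,-22,16),c0(97,355)),
(0,(96,29,28),c0(440,116)),(1,(96,29,28),c1(301,230)),(1,(18,0,0),c1(303,441)),(1,(0,22,16),c1(247,545)),(1,(0,-22,16),c1(403,508))]
def Bm(yaw): return Rz(yaw)@Ro.from_euler('y',-np.deg2rad(20)).as_matrix()
def f(t):
    B=Bm(t[3]);r=[]
    for i,b,px in obs: r+=list(proj(t[:3]+B@(np.array(b)/1e3),C[i])[0]-px)
    k=t[:3]+B@[.096+.054*np.cos(.5-t[4]),.029+.054*np.sin(.5-t[4]),.05]
    return np.array(r+list(proj(k,C[0])[0]-c0(735,70)))
s=least_squares(f,[.5,.006,.03,.095,0],loss='soft_l1')
print(s.x.round(4),np.rad2deg(s.x[3]));print(f(s.x).reshape(-1,2).round(1).tolist())
np.save("bed.npy",s.x)
# chisel from v1
print("board", back([[173,84],[383,63],[383,168],[193,186]],.01,C[0]).mean(0))
cor=[[262,95.5],[265,268]]
e,h=back(cor,[.008,.008],C[1]);print("edge,head",e,h,np.linalg.norm(e-h),np.rad2deg(np.arctan2(*(e-h)[[1,0]])))
E
python3 fit.py
```

```text
[0.5162 0.0091 0.0396 0.0869 0.4453] 4.9770469221684746
[[0.5, -1.5], [-0.2, -0.2], [-1.2, -3.0], [-0.5, 1.3], [-0.6, -0.3], [1.3, -1.3], [-0.6, -0.8], [-0.2, -0.3], [1.0, -1.7], [-1.3, 0.0]]
board [0.57464957 0.01355082 0.01      ]
edge,head [0.61140024 0.18457601 0.008     ] [0.46068094 0.21223588 0.008     ] 0.15323633216448765 -10.399153232595008
```

```bash
python3 - <<'E'
from h import *
M=tool(np.deg2rad(-10.4),-1);q=quat(M)
g=np.array([.5225,.2003,.003])
bot.move_pose(g+[0,0,.07],q)
bot.move_linear(g,.12)
print("at",bot.read_position(),bot.read_ft_force())
bot.set_gripper(0.0,60)
print("w",bot.read_gripper_width()*85,bot.read_finger_force())
bot.move_linear(g+[0,0,.2],.2)
P=bot.read_position();Q=bot.read_tool_rot();im=bot.camera("wrist")
np.savez("v2.npz",p=P,q=Q);cv2.imwrite("pics/v2.png",im[:,:,::-1])
print(P,bot.read_gripper_width()*85,bot.read_ft_force(),bot.read_clock())
E
```

```text
at [0.52289463 0.20041547 0.00337104] [-0.13116741  0.13016706 -0.89504306]
w 15.798479778044182 59.03236977610504
[0.5215892  0.20008567 0.20167087] 15.572935038211641 [-0.72326407  0.0436861  -1.51507661] 10.8333
```

View pics/v2.png

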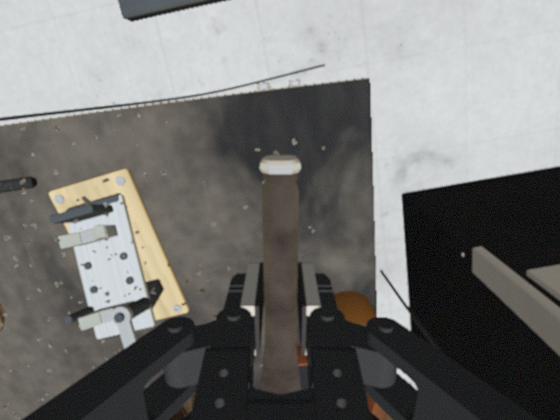

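The chisel is held straight and level. Its head end is at (280,157), which puts it 58 mm from the TCP along tool x, as planned.

```bash
cat >> h.py <<'E'
t=np.load("bed.npy");O=t[:3];B=Rz(t[3])@Ro.from_euler('y',-np.deg2rad(20)).as_matrix()
def bp(x,y,z): return O+B@(np.array([x,y,z])/1e3)
def tob(p): return (B.T@(np.array(p)-O)*1e3).round(1)
E
python3 - <<'E'
from h import *
M=np.c_[-B[:,0],B[:,1],-B[:,2]];q=quat(M)
bot.move_pose(bp(62,0,100),q)
print(tob(bot.read_position()),bot.read_clock())
bot.move_linear(bp(62,0,16),.12)
print("f0",bot.read_ft_force()@B)
r=bot.move_linear(bp(62,0,-2),.02,until_force=6)
print(r,tob(bot.read_position()),bot.read_ft_force()@B)
p=tob(bot.read_position())
r=bot.move_linear(bp(52,p[1],p[2]+.3),.02,until_force=6)
print(r,tob(bot.read_position()),bot.read_ft_force()@B,bot.read_clock())
im=bot.camera("scene");cv2.imwrite("pics/s3.png",cv2.resize(im[150:270,220:350,::-1],None,fx=4,fy=4,interpolation=2))
E
```

```text
[ 62.3   0.3 100. ] 11.6417
f0 [-0.74779329  0.26303457 -2.24385712]
True [62.1 -0.1  4. ] [-0.23120751 -0.85411523  7.08594156]
True [56.4  0.1  3.9] [-1.05849572  0.60947705  4.30409353] 13.4417
```

View pics/s3.png

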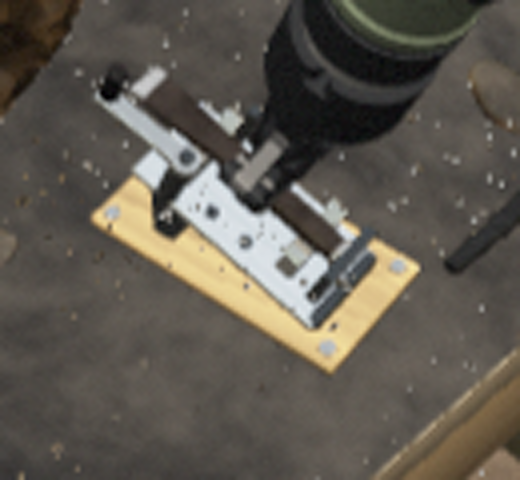

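The chisel lies in the saddles along the bed with the keeper at upper left (118,80), still open. The stop contact isn't clear from the force, so I press on a little further, then release.

```bash
python3 - <<'E'
from h import *
p=tob(bot.read_position())
r=bot.move_linear(bp(p[0]-6,p[1],p[2]),.015,until_force=10)
print(r,tob(bot.read_position()),bot.read_ft_force()@B,bot.read_gripper_width()*85)
bot.set_gripper(0.45)
print(bot.read_ft_force()@B)
p=tob(bot.read_position())
bot.move_linear(bp(p[0],p[1],75),.12)
bot.wait(.2)
P=bot.read_position();Q=bot.read_tool_rot();im=bot.camera("wrist")
np.savez("v4.npz",p=P,q=Q);cv2.imwrite("pics/v4.png",im[:,:,::-1])
C=cam("wrist",P,Q)
print("expect head top,edge,knob(.445),pivot px",proj([bp(0,0,7.5),bp(147,0,7.5),bp(96+54*np.cos(.055),29+54*np.sin(.055),50),bp(96,29,28)],C).round(0).tolist(),bot.read_clock())
E
```

```text
True [55.4  0.   4.1] [ 1.19091948  0.38551249 -1.23585178] 15.623768017759746
[-0.14678454 -0.57943891  0.15289801]
expect head top,edge,knob(.445),pivot px [[279.0, 144.0], [280.0, 341.0], [329.0, 390.0], [324.0, 298.0]] 15.2333
```

View pics/v4.png

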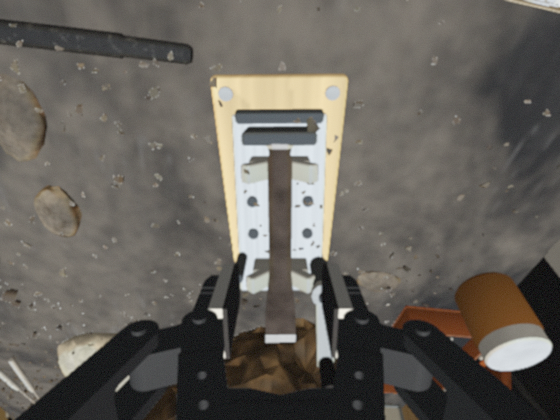

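The chisel lies centred in both notches, with its head at (280,146) right at the stop and its edge at (280,340). A column profile will show the head-to-stop gap.

```bash
python3 - <<'E'
from h import *
v=np.load("v4.npz");C=cam("wrist",v["p"],v["q"])
im=cv2.imread("pics/v4.png",0)
print(im[120:158,276:285].mean(1).astype(int).tolist(),"\nside col",im[120:158,250:256].mean(1).astype(int).tolist(),"\nedge",im[325:350,276:285].mean(1).astype(int).tolist())
print(proj([bp(0,0,16),bp(-8,0,16),bp(0,0,15),bp(3,0,15),bp(147,0,7.5),bp(147,0,10)],C)[:,1].round(1))
E
```

```text
[99, 100, 120, 174, 213, 208, 155, 75, 38, 36, 40, 55, 74, 89, 97, 99, 100, 99, 100, 101, 100, 99, 106, 134, 176, 201, 207, 205, 192, 155, 104, 78, 78, 79, 80, 81, 81, 83] 
side col [99, 100, 116, 168, 209, 211, 170, 98, 42, 36, 40, 52, 71, 89, 96, 98, 100, 100, 100, 101, 101, 101, 101, 100, 128, 182, 217, 226, 225, 224, 224, 225, 225, 225, 224, 212, 179, 134] 
edge [83, 84, 82, 82, 81, 81, 80, 79, 96, 153, 197, 209, 209, 208, 208, 208, 196, 150, 78, 48, 51, 54, 53, 50, 50]
[145.7 131.8 145.4 150.5 340.8 343.1]
```

The head sits right against the stop: the cap begins at the stop's edge and the edge end is at the predicted row. Now I cage the knob and swing the keeper.

```bash
python3 - <<'E'
from h import *
def pose(a,z):
    u=np.array([np.cos(.5-a),np.sin(.5-a),0])
    p=bp(96+54*u[0],29+54*u[1],z); r=B@u
    return p,quat(np.c_[-r,B@np.array([-u[1],u[0],0]),-B[:,2]])
bot.move_linear(bp(55,0,110),.2)
a0=.445
bot.set_gripper(.38)
p,q=pose(a0,110);bot.move_pose(p,q)
hit=bot.move_linear(pose(a0,31)[0],.08,until_force=8);print("down hit",hit,tob(bot.read_position()))
if hit: raise SystemExit
bot.set_gripper(.2,20);print("w",bot.read_gripper_width()*85,bot.read_finger_force())
for a in list(np.arange(.55,2.06,.1))+[2.1,2.15,2.2]:
    p,q=pose(a,31)
    h=bot.move_linear(p,.06,rotation=q,until_force=18)
    f=bot.read_ft_force()@B
    if a>1.9 or h: print(round(a,2),h,tob(bot.read_position()),f.round(1))
    if h: break
im=bot.camera("scene");cv2.imwrite("pics/s5.png",cv2.resize(im[120:270,220:370,::-1],None,fx=4,fy=4,interpolation=2))
print(bot.read_clock())
E
```

```text
down hit False [150.4  32.   31.4]
w 16.802223375992547 0.0
1.95 False [102.5 -24.5  31. ] [-0.   0.5  0.2]
2.05 False [ 97.1 -24.9  31. ] [-0.9  1.2  0.2]
2.1 False [ 94.6 -24.9  31. ] [0.1 0.8 0.3]
2.15 False [ 92.8 -24.9  31.2] [ 2.4  0.8 -1. ]
2.2 False [ 92.6 -24.6  31.5] [ 7.4  0.7 -4.4]
22.5167
```

```bash
python3 - <<'E'
from h import *
p=tob(bot.read_position())
bot.set_gripper(.38)
bot.move_linear(bp(p[0],p[1],130),.15)
M=np.c_[-B[:,0],B[:,1],-B[:,2]]
bot.move_pose(bp(40,0,130),quat(M));bot.wait(.3)
P=bot.read_position();Q=bot.read_tool_rot();im=bot.camera("wrist")
C=cam("wrist",P,Q);s=bot.camera("scene")[140:270,220:350,::-1]
cv2.imwrite("pics/e.png",np.hstack([im[90:390,100:460,::-1],cv2.resize(s,(300,300),interpolation=2)]))
print(proj([bp(0,0,15),bp(147,0,7.5),bp(96,-25,50),bp(96,29,28)],C).round(0)-[100,90],bot.read_clock())
E
```

```text
[[180.  63.]
 [180. 222.]
 [147. 199.]
 [216. 184.]] 25.5083
```

View pics/e.png

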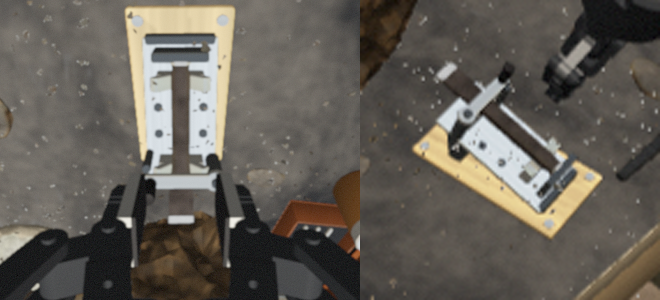

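The keeper lies square across the chisel, with the arm from (215,180) to (147,180). The chisel's head is at the stop (180,65) and its edge is at (180,220), as predicted. The robot is clear.

```bash
python3 -c "
from cell import bot
print(bot.close_job())"
```

```text
the job is handed in; nothing more can be done
None
```

The job is handed in: the chisel lies in both saddles with its head against the stop, the keeper is swung closed across it to its end stop, and the flakes and marker were not touched; the judge's verdict was not returned.

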